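Restock the tea rack, oldest tin first

ROBOT

A 6-joint arm with a two-finger parallel gripper is mounted at the origin on the work surface. World frame = base frame: x ahead of the robot, y to its left, z up, the work surface at z = 0. Lengths are in m, angles in degrees, forces in N, time in s.
With the tool pointing down it reaches from about 0.4 to 0.825 m from the base axis. Payload 7 kg.
Tool frame: the origin (TCP) lies midway between the tips of the shut fingers; the grasp point (between the pads) lies 19 mm behind it; z points along the fingers, y is the line along which they close (so a half turn about z gives the same grasp; the last joint's range is limited). The gripper opens to 88 mm and grips with 3 to 60 N. Pads are 19 mm wide; open, the fingers measure 130 mm over their backs; the gripper's body (78 mm by 193 mm) begins 47 mm behind the grasp point.
Start: joints at [91.908, 20.546, 0.682, 0, -70.136, -16.507], TCP at [0.17, 0.653, 0.227] pointing down, gripper open.
Joint ranges: [-176.03, 176.03], [-82.01, 121.73], [-58.28, 71.71], [-173.87, 95.51], [-174.79, -0.11], [-173.66, 173.66]. Speed limits (degrees/s): [136.94, 136.94, 172.46, 180, 180, 180].

INTERFACE

Orientations are given as [roll, pitch, yaw] about the fixed x, y, z axes, in that order (R = Rz(yaw) Ry(pitch) Rx(roll)).
In Python, from plant import r, eyes, workorder gives the robot as it stands.
- The arm moves only by the tool step_arm, never from a script. Its argument "plan" is a list of rows, each a list of 5 numbers: the shift along the tool's x, y, z each as a share of 25 cm, from -1 to 1, then the turn about the tool's z as a share of 60 degrees, from -1 to 1, then the finger opening in mm, from 0 to 87.6. In form: [[x, y, z, turn, jaw], ...]. A call has 1 to 12 rows; each row is the pose to reach, as a shift and turn from the pose commanded when the call began, along the tool's axes at that moment; what a row does not reach only later rows make up. A row lasts 1/12 s, in which the tool goes at most 41.7 mm and 7.16 degrees, less where a joint would pass 70% of its speed; a pose out of reach is approached as far as the arm can. A call with a number of a shift or a turn outside -1 to 1 is refused whole. A call with a gripper value outside its range is refused whole. The fingers move at their own pace and stop on an object; "newtons" is the grip in N (left out, the last holds). Time passes only in rows, so rows that repeat a pose let the fingers close. It gives the time, the measured TCP pose, the force, the opening and the grip force at its end, in the units of the state.
- r.get_state(): the state, without advancing time (a new reading comes with each control period).
- eyes.capture(name): name is "scene" or "top"; returns the picture (400x640x3 uint8, red, green, blue); there is no depth.
- eyes.camera_model(name): a dict with "fov_y" (degrees; the focal length in pixels is half the picture's height over the tangent of half this angle, whatever the lens; pixels are square), "cx", "cy" (the principal point, pixels), "world_to_cam" (4x4, takes a point from world to camera coordinates). Camera axes: x right, y up, looking along -z (the intrinsics and any distortion apply to the point x, -y, -z); pixel columns grow to the right and rows downward; lengths in m; the calibration is good to about 2 mm. A picture is of the moment at which its call begins. camera_model takes no time and is no camera call.
- workorder.close_job(): hands the job in; it is judged then, once.
The state is a dict: "time_s": time; "joints": joint angles; "qd": joint speeds; "joint_torque": joint torques, N m; "tcp_pos": TCP position; "eef_rot": TCP orientation; "contact_force": force on the tool from outside, world axes, zero at the start; "moment": the same for the moment, N m; "gripper_width": finger opening in m; "gripper_force": force on a finger pad.
Only numpy, scipy, OpenCV 4.12 (cv2) and the standard library are available. Lean on these libraries where they do the work, as an engineer would, in place of code of your own. Each camera call takes 0.05 s, during which the arm holds its last target. There are 200 camera calls.

TASK

Restock the green lane of the tea rack so that the oldest is used first: pull the two old green tins forward together, in their present order and without ramming, until the front one has visibly pushed the sprung orange stop back a little and rests against it. Then take the new green tin from the delivery carton and set it down gently, upright and square in the lane, close behind the old ones. Leave the red and yellow tins, the mug and the plant alone.

Things in the scene. Friction and masses are not known exactly. Their poses are not given: they have to be found in the camera images.
- rack: Wooden tea rack fixed on the desk, 350 x 200 mm, two lanes along x. Origin under it at desk height; its front is -x (towards the robot). Floor board from x = -190 to +160 mm, top at z = 10 mm. Back wall: inner face at x = +150, top at z = 50 mm. Red lane centred on y = +50 mm; its tins stand by the front, 35 to 45 mm beside the green ones.
- green_lane (a point): Point on the floor of the green lane, on its centre line: x = 0, y = -50, z = 10 mm in the rack's frame, same axes (the lane runs along x, front towards -x). The lane is 68 mm wide between 8 mm thick rails that rise 12 mm above the floor.
- stop_track: Steel strip in the green lane's floor, frame identical to the rack's. On it a carriage, clamped at a place that varies and is NOT reported, carries the sprung orange stop plate (58 mm wide, top at z = 73 mm). Free, its face to the tins is somewhere in x = -115 to -65 mm. It gives towards -x by 0.25 N per mm, bottoming hard at 15 mm (4 N); tins let go may be pushed back a few mm.
- old_front: 60 x 60 x 90 mm tall square tea tin, 0.2 to 0.4 kg, green with white labels and a steel ring: the front one of the two old tins, standing in the green lane. Origin: centre of its underside; z up, x and y along its sides (square to the lane within 3 degrees at the start). Friction on the rack takes at most about 3 N to overcome.
- old_rear: 60 x 60 x 90 mm tall square tea tin, 0.2 to 0.4 kg, the same green: the rear one of the two old tins, standing in the green lane behind old_front, 5 to 55 mm of free space between them; at least 10 mm from the back wall. Origin: centre of its underside, axes as for old_front. Pulled forward, it pushes old_front ahead of it; drag on the floor can tip it in a weak or high grip.
- new_tin: 60 x 60 x 90 mm tall square tea tin, 0.2 to 0.4 kg, the same green: the new tin, standing in the delivery carton in either one of its two compartments, turned by up to 17 degrees. Origin: centre of its underside, axes along its sides. It stands on the carton's 5 mm floor; the nearest walls are 25 mm or more away from the middle of its sides.
- yellow_tin: 60 x 60 x 90 mm tall square tea tin, 0.2 to 0.4 kg, yellow; stands in the other compartment of the carton. Leave it alone. Origin: centre of its underside.
- delivery: Open cardboard delivery carton fixed on the desk, 150 x 260 mm, walls 5 mm thick and 35 mm high, floor 5 mm, with one dividing wall across the middle, making two compartments centred on y = +65 and -65 mm. Origin under its centre at desk height.
- red_front: 60 x 60 x 90 mm tall square tea tin, 0.2 to 0.4 kg, red, in the red lane, front. Leave it alone. Origin: centre of its underside.
- red_rear: 60 x 60 x 90 mm tall square tea tin, 0.2 to 0.4 kg, red, in the red lane, behind red_front. Leave it alone. Origin: centre of its underside.
- mug: Blue mug, 80 mm wide, 90 mm tall, on the desk. Leave it alone. Origin: centre of its underside.
- plant: Succulent in a white pot, 90 mm wide, about 150 mm tall with leaves, on the desk. Leave it alone. Origin: centre of its underside.
There are look-alikes about, which are no part of the job. What is shaped like the old_front but purple is not meant.

How it is judged:
By the outcome, as a careful person would: the job done as asked, in the order asked, and still so for the second after the job is handed in, with the robot touching nothing.
It also fails if it takes over 64 s, if anything falls off the work surface, if the arm or the gripper's body presses on something with over 40 N, if the wrist force passes 120 N, or if a joint passes its speed limit or range.

## Working session

There is one attempt and no reset: what is moved stays moved. The work goes in short steps, Python scripts to look and compute and a tool call to move; the robot and the scene stay as the last step left them, time stands still between calls to the robot, and variables do not carry over. Pictures are saved under pics/ and viewed, at most 13 in all, crops included, and the job is handed in when it is done.

Besides the shell and the picture viewer there is one more tool, called after "Emit:" by a JSON object that holds its "method" and its "body", one argument or row to a line. step_arm: Moves the arm, as the interface text tells. Its arguments: {"type":"object","properties":{"plan":{"type":"array"},"newtons":{"type":"number"}},"required":["plan"]}

```bash
mkdir -p pics; ls; python3 - <<'E'
from plant import r, eyes, workorder
import cv2, numpy as np
for n in("scene","top"):
    im=eyes.capture(n); cv2.imwrite(f"pics/{n}0.png",im[:,:,::-1]); print(n,eyes.camera_model(n))
print(r.get_state())
E
```

```text
pics
scene {'fov_y': 51.10878791125043, 'cx': 314.77905312951634, 'cy': 202.81439262883123, 'world_to_cam': array([[-0.86160419,  0.50726519,  0.01789558,  0.47178338],
       [-0.24815351, -0.45172764,  0.85694922,  0.10661375],
       [ 0.44278444,  0.73391019,  0.51509007, -1.4428999 ],
       [ 0.        ,  0.        ,  0.        ,  1.        ]])}
top {'fov_y': 49.72593328941747, 'cx': 313.1340356631694, 'cy': 197.8660287657909, 'world_to_cam': array([[ 0.01224168, -0.999911  , -0.00530462,  0.04461131],
       [ 0.99842954,  0.01193316,  0.05473621, -0.54141965],
       [-0.05466804, -0.00596635,  0.99848676, -1.29711828],
       [ 0.        ,  0.        ,  0.        ,  1.        ]])}
{'time_s': 0.1, 'joints': array([ 9.19093515e+01,  2.05870392e+01,  6.39131856e-01, -1.72794874e-02,
       -7.01360220e+01, -1.65078804e+01]), 'qd': array([-0.0707503 ,  0.02816048,  0.09987743,  0.08209177,  0.01376183,
       -0.05626193]), 'joint_torque': array([-7.48153343e-04, -5.84164488e+01,  2.93749738e+01,  7.01553851e+00,
        1.01087141e-02, -5.34005301e-05]), 'tcp_pos': array([0.17003764, 0.65278032, 0.22572194]), 'eef_rot': array([ 1.79914914e+02, -8.27526784e-03, -1.46044060e+01]), 'contact_force': array([-0.549827  ,  0.52885775, -0.07436741]), 'moment': array([-0.03651784, -0.01154449,  0.02545204]), 'gripper_force': 0.0, 'gripper_width': 0.08784891953377942}
```

View pics/scene0.png

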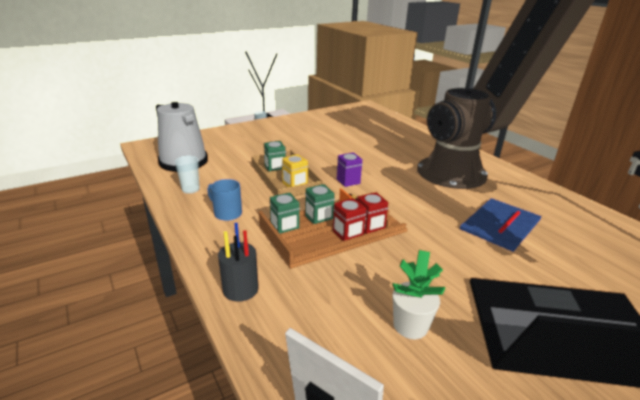

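View pics/top0.png

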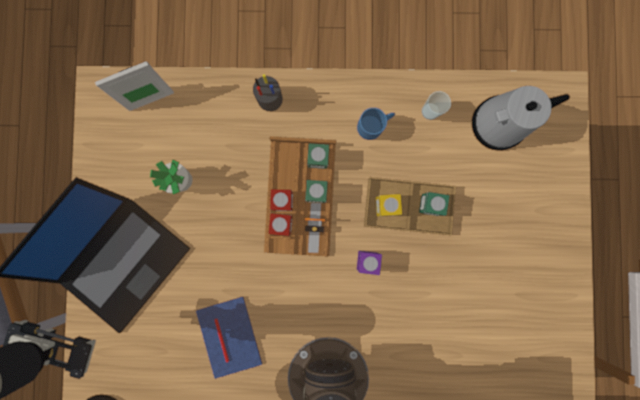

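The scene view shows the two green tins in the rack and the red ones in front. The top view shows the green tins at about (318,154) and (316,190), the orange stop near (314,222), the new tin at (437,203), the yellow one at (390,204), and a purple decoy at (370,263). I'll get exact positions with masks.

```bash
cat > h.py <<'E'
from plant import r, eyes, workorder
import cv2, numpy as np
def K(n):
    m=eyes.camera_model(n); f=200/np.tan(np.radians(m["fov_y"]/2)); return f,m["cx"],m["cy"],m["world_to_cam"]
def ray(n,uv,z):
    f,cx,cy,T=K(n); d=np.array([(uv[0]-cx)/f,-(uv[1]-cy)/f,-1.]); R=T[:3,:3]; c=-R.T@T[:3,3]; d=R.T@d
    return (c+d*(z-c[2])/d[2])
def proj(n,p):
    f,cx,cy,T=K(n); q=T[:3,:3]@np.array(p)+T[:3,3]; return cx+f*q[0]/-q[2], cy-f*q[1]/-q[2]
def blobs(n,im,lo,hi,amin=15,roi=None):
    hsv=cv2.cvtColor(im,cv2.COLOR_RGB2HSV); m=cv2.inRange(hsv,lo,hi)
    if roi: k=np.zeros_like(m);k[roi[1]:roi[3],roi[0]:roi[2]]=255; m&=k
    cs,_=cv2.findContours(m,cv2.RETR_EXTERNAL,cv2.CHAIN_APPROX_NONE)
    return [c for c in cs if cv2.contourArea(c)>=amin]
E
python3 - <<'E'
from h import *
im=eyes.capture("top"); cv2.imwrite("pics/crop1.png",cv2.resize(im[130:270,258:470,::-1],None,fx=3.75,fy=3.75,interpolation=cv2.INTER_CUBIC))
sc=eyes.capture("scene"); cv2.imwrite("pics/crop2.png",cv2.resize(sc[130:270,240:410,::-1],None,fx=4,fy=4,interpolation=cv2.INTER_CUBIC))
for nm,lo,hi in(("green",(65,60,30),(100,255,255)),("orange",(8,170,120),(18,255,255)),("yellow",(22,150,100),(32,255,255)),("red",(172,120,60),(180,255,255))):
  for c in blobs("top",im,lo,hi,6,(255,130,470,270)):
    q=cv2.minAreaRect(c); print(nm,np.round(q[0],1),np.round(q[1],1),round(q[2],1),ray("top",q[0],.1).round(4))
print("tcp proj",proj("top",r.get_state()["tcp_pos"]))
E
```

```text
green [434.1 203.5] [26.  20.5] 8.1 [ 0.5243 -0.2926  0.1   ]
green [316.  190.8] [19.3 19.4] 4.1 [0.5565 0.0428 0.1   ]
green [317.8 154.4] [18.9 19.7] 3.6 [0.6609 0.039  0.1   ]
orange [308. 219.] [2. 6.] 90.0 [0.476  0.0645 0.1   ]
yellow [388.7 204.6] [20.9 24.7] 86.6 [ 0.5196 -0.1641  0.1   ]
tcp proj (np.float64(71.46596509518076), np.float64(337.6898940078271))
```

View pics/crop1.png

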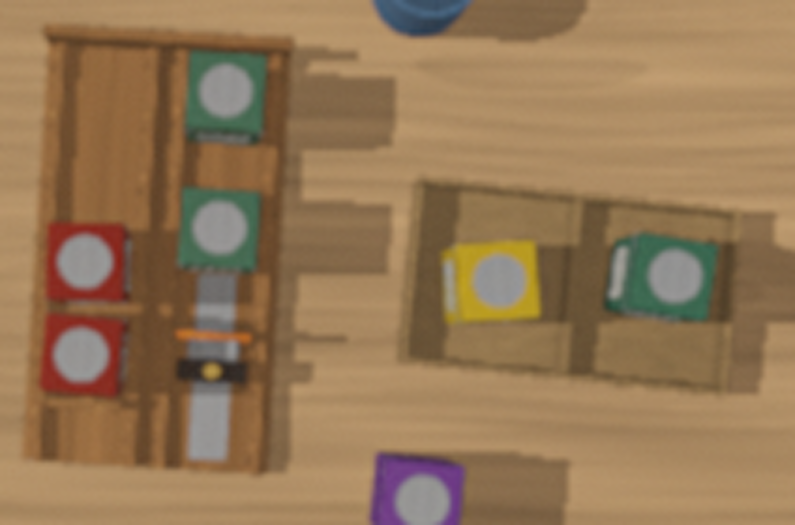

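View pics/crop2.png

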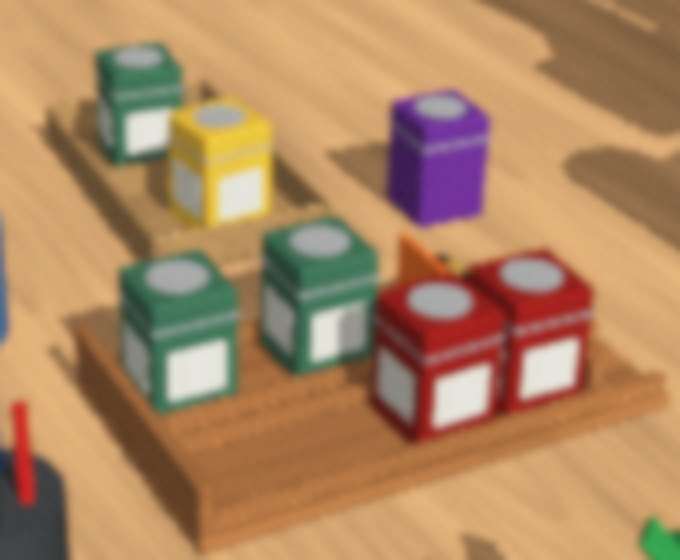

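Lids are clear in both views: in the top crop the green ones are at (225,90), (220,229) and (675,276). The orange stop line is at y≈336, and the black carriage behind it. Next I triangulate lids across the two views and take the rack corners from the crop.

```bash
cat >> h.py <<'E'
from scipy.optimize import least_squares
def lids(n,im,near,z,rad=9):
    "centre of grey lid nearest to a pixel"
    hsv=cv2.cvtColor(im,cv2.COLOR_RGB2HSV); m=cv2.inRange(hsv,(0,0,105),(180,70,200))
    k=np.zeros_like(m); cv2.circle(k,(int(near[0]),int(near[1])),rad,255,-1); M=cv2.moments(m&k,True)
    return np.array([M["m10"]/M["m00"],M["m01"]/M["m00"]]),M["m00"]
def tri(a,b):
    f=lambda p:np.r_[np.array(proj("top",p))-a,np.array(proj("scene",p))-b]
    s=least_squares(f,[.5,0,.1]); return s.x,np.sqrt((s.fun**2).mean())
E
python3 - <<'E'
from h import *
t=cv2.imread("pics/top0.png")[:,:,::-1].copy(); s=cv2.imread("pics/scene0.png")[:,:,::-1].copy()
C=lambda x,y:(258+x/3.75,130+y/3.75); D=lambda x,y:(240+x/4,130+y/4)
for nm,a,b,z in(("rear",(225,90),(177,277),.1),("front",(220,229),(320,241),.1),("new",(675,276),(138,57),.095),("yel",(499,281),(220,115),.095),("red_r",(85,262),(440,300),.1),("red_f",(81,354),(531,274),.1)):
    pa,n1=lids("top",t,C(*a),z); pb,n2=lids("scene",s,D(*b),z,10)
    x,e=tri(pa,pb); print(nm,pa.round(1),n1,pb.round(1),n2,"tri",x.round(4),round(e,2),"top",ray("top",pa,z)[:2].round(4),"scene",ray("scene",pb,z)[:2].round(4))
c=[ray("top",C(*p),z)[:2] for p,z in(((45,30),.05),((292,40),.05),((262,470),.018),((25,458),.018))]
for i in range(4):
    d=c[(i+1)%4]-c[i]; print(c[i].round(4),np.linalg.norm(d).round(4),np.degrees(np.arctan2(d[1],d[0])).round(2))
for p in((177,336),(252,337)): print("stop",ray("top",C(*p),.073)[:2].round(4))
# tin yaws from colour masks
for lo,hi in(((65,90,30),(100,255,255)),):
  for cc in blobs("top",t,lo,hi,50,(255,130,470,270)):
    print(cv2.minAreaRect(cc))
for p,z in(((420,180),.035),((742,212),.035),((722,390),.035),((403,360),.035)): print("carton",ray("top",C(*p),z)[:2].round(4))
E
```

```text
rear [317.7 153.8] 203.0 [284.1 198.2] 147.0 tri [0.6629 0.0389 0.1016] 0.16 top [0.6625 0.0392] scene [0.6621 0.0361]
front [316.1 190.3] 208.0 [319.8 189.3] 140.0 tri [0.5583 0.042  0.1012] 0.16 top [0.5579 0.0423] scene [0.5576 0.0397]
new [437.6 203.1] 194.0 [274.5 144.9] 96.0 tri [ 0.5256 -0.3047  0.0912] 0.1 top [ 0.5257 -0.3039] scene [ 0.5289 -0.2964]
yel [390.7 204.4] 149.0 [294.1 158.6] 42.0 tri [ 0.5213 -0.1711  0.0952] 0.25 top [ 0.5205 -0.1706] scene [ 0.5219 -0.1724]
red_r [280.2 199.4] 162.0 [349.7 204.6] 103.0 tri [0.5316 0.1437 0.0999] 0.24 top [0.5307 0.1443] scene [0.5323 0.1434]
red_f [279.2 224.3] 165.0 [372.6 198.2] 95.0 tri [0.4609 0.1454 0.0995] 0.26 top [0.46  0.146] scene [0.4622 0.1456]
[0.7162 0.1818] 0.1966 -91.7
[ 0.7104 -0.0147] 0.343 176.76
[0.368  0.0047] 0.1907 87.84
[0.3751 0.1952] 0.3413 -2.25
stop [0.4743 0.073 ]
stop [0.4743 0.0151]
((436.56756591796875, 203.5946044921875), (20.714271545410156, 19.39908218383789), 9.462322235107422)
carton [ 0.6014 -0.1188]
carton [ 0.5788 -0.3757]
carton [ 0.437 -0.359]
carton [ 0.4576 -0.106 ]
```

Emit:
{"method": "step_arm", "body": {
  "plan": [
    [0.84,0.63,0,0,87],
    [0.84,0.63,0,0,87],
    [0.84,0.63,0,0,87],
    [0.84,0.63,0,0,87],
    [0.84,0.63,0,0,87],
    [0.84,0.63,0,0,87],
    [0.84,0.63,0,0,87],
    [0.84,0.63,0,0,87]
  ],
  "newtons": 30
}}

```text
time_s: 0.87
tcp_pos: [0.3353, 0.4451, 0.227]
eef_rot: [-180.0, -0.0, -14.8]
contact_force: [0.1, 0.4, -0.1]
gripper_width: 0.087
gripper_force: 0.0
```

Emit:
{"method": "step_arm", "body": {
  "plan": [
    [0.84,0.63,0,0,87],
    [0.84,0.63,0,0,87],
    [0.84,0.63,0,0,87],
    [0.84,0.63,0,0,87],
    [0.84,0.63,0,0,87],
    [0.84,0.63,0,0,87],
    [0.84,0.63,0,0,87],
    [0.84,0.63,0,0,87]
  ]
}}

```text
time_s: 1.53
tcp_pos: [0.4986, 0.2407, 0.2262]
eef_rot: [180.0, 0.0, -14.8]
contact_force: [0.1, 0.2, -0.1]
gripper_width: 0.0868
gripper_force: 0.0
```

```bash
cat >> h.py <<'E'
def go(x,y,z,yaw):
    s=r.get_state(); p=s["tcp_pos"]; a=np.radians(s["eef_rot"][2]); d=np.array([x,y,z])-p
    ty=[np.sin(a),-np.cos(a)]; tx=[np.cos(a),np.sin(a)]
    dy=(yaw-s["eef_rot"][2]+180)%360-180
    print("t",round(s["time_s"],2),"tcp",p.round(4),"rot",s["eef_rot"].round(2),"F",s["contact_force"].round(1),"w",round(s["gripper_width"],4),round(s["gripper_force"],1))
    print("shares",round(float(d[:2]@tx)/.25,4),round(float(d[:2]@ty)/.25,4),round(-d[2]/.25,4),round(-dy/60,4))
E
python3 -c "
from h import *
go(.662,.039,.2,-2.5)"
```

```text
t 1.53 tcp [0.4986 0.2407 0.2262] rot [ 1.7996e+02  1.0000e-02 -1.4790e+01] F [ 0.1  0.2 -0.1] w 0.0868 0.0
shares 0.8378 0.6131 0.1048 -0.2048
```

Emit:
{"method": "step_arm", "body": {
  "plan": [
    [0.838,0.613,0.1,-0.205,87],
    [0.838,0.613,0.1,-0.205,87],
    [0.838,0.613,0.1,-0.205,87],
    [0.838,0.613,0.1,-0.205,87],
    [0.838,0.613,0.1,-0.205,87],
    [0.838,0.613,0.1,-0.205,87],
    [0.838,0.613,0.1,-0.205,87],
    [0.838,0.613,0.1,-0.205,87],
    [0.838,0.613,0.1,-0.205,87],
    [0.838,0.613,0.1,-0.205,87]
  ]
}}

```text
time_s: 2.37
tcp_pos: [0.661, 0.0427, 0.2013]
eef_rot: [-180.0, 0.0, -2.3]
contact_force: [-0.7, 1.1, 0.1]
gripper_width: 0.0869
gripper_force: 0.0
```

```bash
python3 - <<'E'
from h import *
go(.662,.039,.043,-2.5)
im=eyes.capture("scene"); cv2.imwrite("pics/s2.png",cv2.resize(im[60:280,200:440,::-1],None,fx=2.7,fy=2.7,interpolation=cv2.INTER_CUBIC))
E
```

```text
t 2.37 tcp [0.661  0.0427 0.2013] rot [-1.80e+02  3.00e-02 -2.26e+00] F [-0.7  1.1  0.1] w 0.0869 0.0
shares 0.0045 0.0144 0.6332 0.004
```

View pics/s2.png

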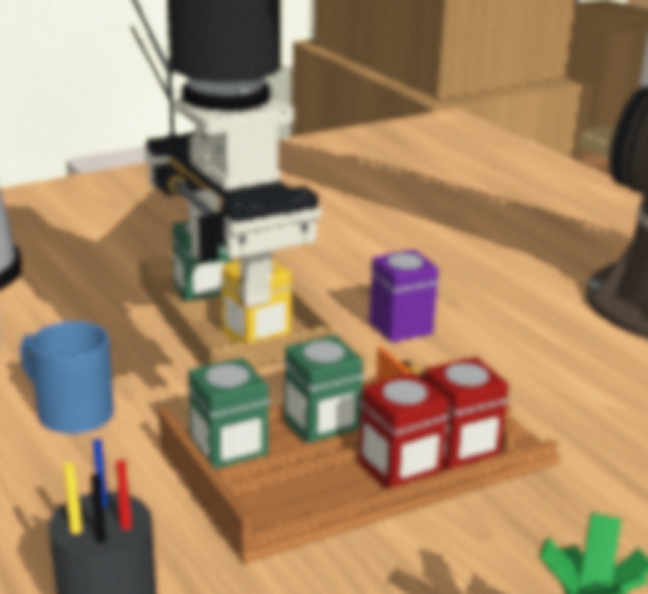

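The gripper hangs open above the rear green tin, which is at (229,375) in the crop, and nothing is in the way. I descend to the grasp height.

Emit:
{"method": "step_arm", "body": {
  "plan": [
    [0.004,0.008,0.15,0,87],
    [0.004,0.008,0.3,0,87],
    [0.004,0.008,0.42,0,87],
    [0.004,0.008,0.5,0,87],
    [0.004,0.008,0.57,0,87],
    [0.004,0.008,0.61,0,87],
    [0.004,0.008,0.633,0,87],
    [0.004,0.008,0.633,0,87]
  ]
}}

```text
time_s: 3.08
tcp_pos: [0.6617, 0.0402, 0.0428]
eef_rot: [180.0, 0.1, -2.2]
contact_force: [0.3, 0.2, 1.1]
gripper_width: 0.0871
gripper_force: 0.0
```

Emit:
{"method": "step_arm", "body": {
  "plan": [
    [0,0,0,0,70],
    [0,0,0,0,64],
    [0,0,0,0,62],
    [0,0,0,0,60],
    [0,0,0,0,57],
    [0,0,0,0,54],
    [0,0,0,0,50],
    [0,0,0,0,50],
    [0,0,0,0,50]
  ],
  "newtons": 25
}}

```text
time_s: 3.83
tcp_pos: [0.6627, 0.0391, 0.0442]
eef_rot: [180.0, -0.1, -2.3]
contact_force: [-1.2, -0.8, 5.6]
gripper_width: 0.0601
gripper_force: 24.9
```

```bash
python3 - <<'E'
from h import *
go(.56,.0432,.043,-2.5); print(r.get_state()["moment"])
E
```

```text
t 3.83 tcp [0.6627 0.0391 0.0442] rot [ 1.7999e+02 -6.0000e-02 -2.3000e+00] F [-1.2 -0.8  5.6] w 0.0601 24.9
shares -0.411 -0.0001 0.0049 0.0033
[-0.69114896  0.3845755  -0.03140832]
```

Emit:
{"method": "step_arm", "body": {
  "plan": [
    [0,0,-0.003,0,50],
    [0,0,-0.003,0,50],
    [0,0,-0.003,0,50]
  ]
}}

```text
time_s: 4.08
tcp_pos: [0.6623, 0.0393, 0.0442]
eef_rot: [180.0, -0.0, -2.3]
contact_force: [-1.2, -1.1, 3.1]
gripper_width: 0.0601
gripper_force: 24.9
```

Emit:
{"method": "step_arm", "body": {
  "plan": [
    [-0.01,0,-0.003,0,50],
    [-0.03,0,-0.003,0,50],
    [-0.055,0,-0.003,0,50],
    [-0.08,0,-0.003,0,50],
    [-0.105,0,-0.003,0,50],
    [-0.125,0,-0.003,0,50],
    [-0.14,0,-0.003,0,50],
    [-0.15,0,-0.003,0,50],
    [-0.155,0,-0.003,0,50],
    [-0.155,0,-0.003,0,50]
  ]
}}

```text
time_s: 4.92
tcp_pos: [0.6233, 0.041, 0.0449]
eef_rot: [-180.0, -0.0, -2.3]
contact_force: [-0.3, -0.0, -3.8]
gripper_width: 0.0599
gripper_force: 24.9
```

Emit:
{"method": "step_arm", "body": {
  "plan": [
    [-0.008,0,0,0,50],
    [-0.016,0,0,0,50],
    [-0.024,0,0,0,50],
    [-0.032,0,0,0,50],
    [-0.04,0,0,0,50],
    [-0.048,0,0,0,50],
    [-0.056,0,0,0,50],
    [-0.064,0,0,0,50],
    [-0.072,0,0,0,50],
    [-0.08,0,0,0,50]
  ]
}}

```text
time_s: 5.75
tcp_pos: [0.6033, 0.0417, 0.0448]
eef_rot: [-180.0, -0.0, -2.3]
contact_force: [0.3, -0.7, -4.7]
gripper_width: 0.0602
gripper_force: 24.9
```

```bash
python3 - <<'E'
from h import *
go(.56,.0432,.043,-2.5)
t=eyes.capture("top"); s=eyes.capture("scene")
cv2.imwrite("pics/a.png",np.hstack([cv2.resize(t[130:270,258:348,::-1],None,fx=4,fy=4,interpolation=cv2.INTER_CUBIC),cv2.resize(s[130:270,270:380,::-1],None,fx=4,fy=4,interpolation=cv2.INTER_CUBIC)]))
E
```

```text
t 5.75 tcp [0.6033 0.0417 0.0448] rot [-180.    -0.    -2.3] F [ 0.3 -0.7 -4.7] w 0.0602 24.9
shares -0.1734 0.001 0.0073 0.0034
```

View pics/a.png

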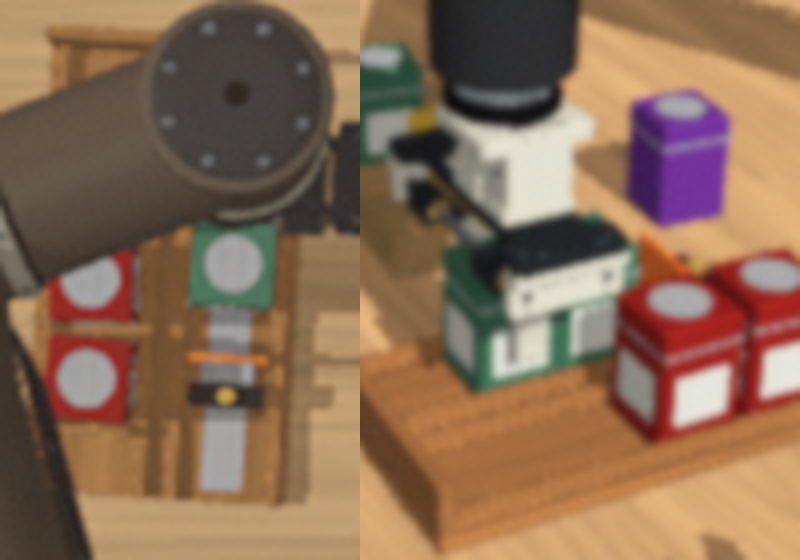

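The front tin (top-crop lid at (233,262)) has moved 15 mm, so the tins are in contact and square, 60 mm apart. The orange stop at y≈358 hasn't moved. I carry on gently.

Emit:
{"method": "step_arm", "body": {
  "plan": [
    [-0.006,0,0,0,50],
    [-0.016,0,0,0,50],
    [-0.03,0,0,0,50],
    [-0.045,0,0,0,50],
    [-0.06,0,0,0,50],
    [-0.075,0,0,0,50],
    [-0.09,0,0,0,50],
    [-0.102,0,0,0,50],
    [-0.112,0,0,0,50],
    [-0.12,0,0,0,50],
    [-0.124,0,0,0,50]
  ]
}}

```text
time_s: 6.77
tcp_pos: [0.5723, 0.043, 0.0449]
eef_rot: [-180.0, -0.0, -2.3]
contact_force: [1.6, 0.6, -3.2]
gripper_width: 0.06
gripper_force: 24.9
```

Emit:
{"method": "step_arm", "body": {
  "plan": [
    [-0.003,0,0,0,50],
    [-0.008,0,0,0,50],
    [-0.013,0,0,0,50],
    [-0.018,0,0,0,50],
    [-0.023,0,0,0,50],
    [-0.028,0,0,0,50],
    [-0.032,0,0,0,50],
    [-0.036,0,0,0,50],
    [-0.036,0,0,0,50]
  ]
}}

```text
time_s: 7.52
tcp_pos: [0.5635, 0.0434, 0.0449]
eef_rot: [-180.0, -0.0, -2.3]
contact_force: [2.4, 0.8, -3.0]
gripper_width: 0.06
gripper_force: 24.9
```

```bash
cat >> h.py <<'E'
def stop(t,roi=(296,205,330,235)):
    h=cv2.cvtColor(t,cv2.COLOR_RGB2HSV)[roi[1]:roi[3],roi[0]:roi[2]].astype(float)
    w=np.clip(h[:,:,1]-150,0,None)*((h[:,:,0]>6)&(h[:,:,0]<17)&(h[:,:,2]>140))
    v,u=np.indices(w.shape); uv=np.array([(u*w).sum(),(v*w).sum()])/w.sum()+roi[:2]; return uv,w.sum()
E
python3 - <<'E'
from h import *
go(.56,.0432,.043,-2.5)
t0=cv2.imread("pics/top0.png")[:,:,::-1].copy(); t=eyes.capture("top"); s=eyes.capture("scene")
for q in(t0,t):
    uv,w=stop(q); print(uv.round(2),w,ray("top",uv,.073).round(4))
cv2.imwrite("pics/b.png",np.hstack([cv2.resize(t[130:270,258:348,::-1],None,fx=4,fy=4,interpolation=cv2.INTER_CUBIC),cv2.resize(s[130:270,270:380,::-1],None,fx=4,fy=4,interpolation=cv2.INTER_CUBIC)]))
E
```

```text
t 7.52 tcp [0.5635 0.0434 0.0449] rot [-1.7999e+02 -1.0000e-02 -2.2900e+00] F [ 2.4  0.8 -3. ] w 0.06 24.9
shares -0.0139 0.0014 0.0075 0.0034
[313.8  219.01] 905.0 [0.4763 0.0481 0.073 ]
[314.05 220.96] 649.0 [0.4707 0.0473 0.073 ]
```

View pics/b.png

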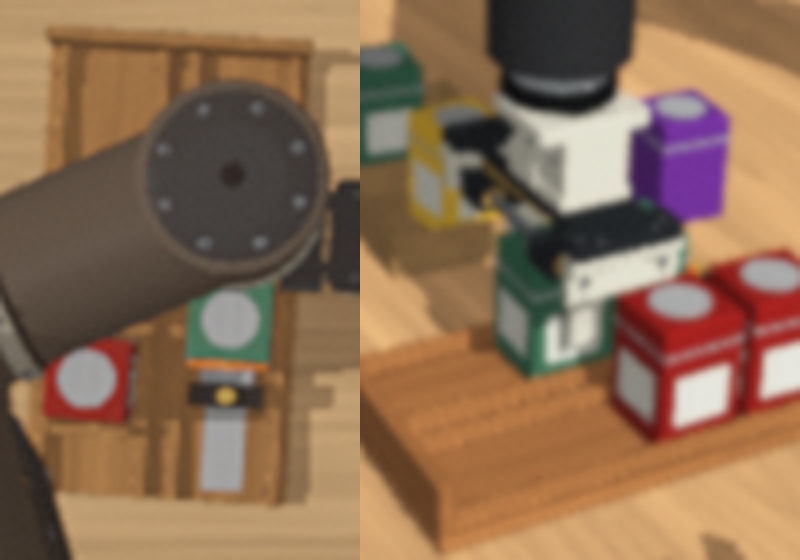

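The stop (now y≈366 in the crop, 358 before) has just begun to give, with the front tin square against it. I pull about 3 mm more, set the tin down 0.7 mm and release slowly.

Emit:
{"method": "step_arm", "body": {
  "plan": [
    [-0.003,0,0,0,50],
    [-0.006,0,0,0,50],
    [-0.009,0,0,0,50],
    [-0.012,0,0,0,50],
    [-0.013,0,0,0,50],
    [-0.013,0,0.002,0,50],
    [-0.013,0,0.003,0,50],
    [-0.013,0,0.003,0,50]
  ]
}}

```text
time_s: 8.28
tcp_pos: [0.5604, 0.0434, 0.0442]
eef_rot: [180.0, -0.0, -2.3]
contact_force: [3.1, -0.5, -1.3]
gripper_width: 0.0599
gripper_force: 24.9
```

Emit:
{"method": "step_arm", "body": {
  "plan": [
    [0,0,0,0,58],
    [0,0,0,0,59],
    [0,0,0,0,60],
    [0,0,0,0,61],
    [0,0,0,0,62],
    [0,0,0,0,64],
    [0,0,0,0,67],
    [0,0,0,0,70],
    [0,0,0,0,73],
    [0,0,0,0,75],
    [0,0,0,0,75]
  ],
  "newtons": 10
}}

```text
time_s: 9.2
tcp_pos: [0.5602, 0.0434, 0.044]
eef_rot: [180.0, 0.0, -2.3]
contact_force: [-0.5, 0.3, -0.0]
gripper_width: 0.0746
gripper_force: 0.0
```

```bash
python3 - <<'E'
from h import *
go(.56,.0432,.2,-2.5)
t=eyes.capture("top")
uv,w=stop(t); print(uv.round(2),w,ray("top",uv,.073).round(4))
E
```

```text
t 9.2 tcp [0.5602 0.0434 0.044 ] rot [ 1.8e+02  1.0e-02 -2.3e+00] F [-0.5  0.3 -0. ] w 0.0746 0.0
shares -0.0009 0.0009 -0.6238 0.0034
[313.34 222.09] 597.0 [0.4674 0.0494 0.073 ]
```

Emit:
{"method": "step_arm", "body": {
  "plan": [
    [0,0,-0.05,0,75],
    [0,0,-0.15,0,75],
    [0,0,-0.3,0,75],
    [0,0,-0.45,0,75],
    [0,0,-0.6,0,75],
    [0,0,-0.66,0,87],
    [0,0,-0.66,0,87]
  ]
}}

```text
time_s: 9.83
tcp_pos: [0.5626, 0.044, 0.2143]
eef_rot: [-179.8, -0.5, -2.3]
contact_force: [1.1, -0.3, -0.4]
gripper_width: 0.0828
gripper_force: 0.0
```

Emit:
{"method": "step_arm", "body": {
  "plan": [
    [-0.08,0.75,0,0,87],
    [-0.08,0.75,0,0,87],
    [-0.08,0.75,0,0,87],
    [-0.08,0.75,0,0,87],
    [-0.08,0.75,0,0,87],
    [-0.08,0.75,0,0,87],
    [-0.08,0.75,0,0,87]
  ]
}}

```text
time_s: 10.42
tcp_pos: [0.5321, -0.1444, 0.2085]
eef_rot: [-180.0, 0.1, -2.5]
contact_force: [0.4, 1.1, -0.3]
gripper_width: 0.087
gripper_force: 0.0
```

```bash
python3 - <<'E'
from h import *
t0=cv2.imread("pics/top0.png")[:,:,::-1].copy(); t=eyes.capture("top"); s=eyes.capture("scene")
uv,w=stop(t); print("stop",uv.round(2),w,ray("top",uv,.073).round(4))
for z,p,q in((.1,(.502,.045,.1),0),(.1,(.561,.043,.1),0)):
    a,n=lids("top",t,proj("top",p),z); b,n2=lids("scene",s,proj("scene",p),z,10); print(a.round(1),n,ray("top",a,z).round(4),tri(a,b)[0].round(4))
# new tin yaw: rays of top-face edges from clean first picture
q=cv2.resize(t0[185:222,412:462],None,fx=8,fy=8,interpolation=cv2.INTER_CUBIC)
cv2.imwrite("pics/c.png",np.hstack([cv2.resize(t[130:270,258:348,::-1],(270,420),interpolation=cv2.INTER_CUBIC),np.pad(q[:,:,::-1],((0,420-q.shape[0]),(0,0),(0,0)))]))
go(.5256,-.3045,.21,-2.3)
E
```

```text
stop [nan nan] 0.0 [nan nan nan]h.py:33: RuntimeWarning: invalid value encountered in divide
  v,u=np.indices(w.shape); uv=np.array([(u*w).sum(),(v*w).sum()])/w.sum()+roi[:2]; return uv,w.sum()
Traceback (most recent call last):
  File "h.py", line 20, in lids
    return np.array([M["m10"]/M["m00"],M["m01"]/M["m00"]]),M["m00"]
                     ~~~~~~~~^~~~~~~~~
ZeroDivisionError: float division by zero
```

```bash
python3 - <<'E'
from h import *
go(.5256,-.3045,.21,-2.3)
E
```

```text
t 10.52 tcp [ 0.5327 -0.1429  0.2087] rot [-1.7999e+02  3.0000e-02 -2.3200e+00] F [-0.1  0.4  0.4] w 0.0871 0.0
shares -0.0021 0.6471 -0.0052 -0.0003
```

Emit:
{"method": "step_arm", "body": {
  "plan": [
    [0,0.64,0,0,87],
    [0,0.64,0,0,87],
    [0,0.64,0,0,87],
    [0,0.64,0,0,87],
    [0,0.64,0,0,87],
    [0,0.64,0,0,87],
    [0,0.64,0,0,87]
  ]
}}

```text
time_s: 11.1
tcp_pos: [0.5266, -0.3021, 0.2086]
eef_rot: [-180.0, 0.0, -2.3]
contact_force: [-0.0, -0.1, 0.2]
gripper_width: 0.0872
gripper_force: 0.0
```

```bash
python3 - <<'E'
from h import *
t0=cv2.imread("pics/top0.png")[:,:,::-1].copy(); t=eyes.capture("top"); s=eyes.capture("scene")
q=cv2.resize(t0[185:222,412:462],None,fx=8,fy=8,interpolation=cv2.INTER_CUBIC)
cv2.imwrite("pics/c.png",np.hstack([cv2.resize(t[130:270,258:348,::-1],(270,420),interpolation=cv2.INTER_CUBIC),np.pad(q[:,:,::-1],((0,420-q.shape[0]),(0,0),(0,0)))]))
go(.5256,-.3045,.21,-2.3)
uv,w=stop(t); print("stop",uv.round(2),w,ray("top",uv,.073).round(4))
for z,p,q in((.1,(.502,.045,.1),0),(.1,(.561,.043,.1),0)):
    a,n=lids("top",t,proj("top",p),z); b,n2=lids("scene",s,proj("scene",p),z,10); print(a.round(1),n,ray("top",a,z).round(4),tri(a,b)[0].round(4))
E
```

```text
t 11.2 tcp [ 0.5268 -0.3015  0.2091] rot [-179.99   -0.     -2.2 ] F [0.1 0.3 0.1] w 0.087 0.0
shares -0.0044 0.012 -0.0038 0.0017
stop [313.65 222.16] 562.0 [0.4672 0.0485 0.073 ]
[314.6 210.2] 200.0 [0.5013 0.046  0.1   ] [0.5019 0.0456 0.1016]
[315.4 189.4] 212.0 [0.5603 0.0445 0.1   ] [0.5612 0.0438 0.1014]
```

View pics/c.png

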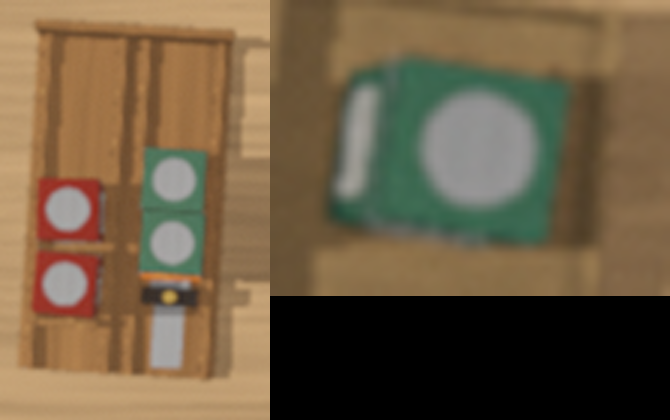

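The left picture shows both green tins touching, square and against the pushed orange stop (its line at y≈277). On the right, the new tin is turned about 8° clockwise, i.e. yaw ≈ −7.7°. I align to it and descend.

Emit:
{"method": "step_arm", "body": {
  "plan": [
    [-0.004,0.01,0,0.09,87],
    [-0.004,0.01,0.12,0.09,87],
    [-0.004,0.01,0.25,0.09,87],
    [-0.004,0.01,0.38,0.09,87],
    [-0.004,0.01,0.48,0.09,87],
    [-0.004,0.01,0.56,0.09,87],
    [-0.004,0.01,0.62,0.09,87],
    [-0.004,0.01,0.655,0.09,87],
    [-0.004,0.01,0.66,0.09,87],
    [-0.004,0.01,0.66,0.09,87]
  ]
}}

```text
time_s: 12.03
tcp_pos: [0.5257, -0.3047, 0.0443]
eef_rot: [180.0, 0.0, -7.6]
contact_force: [-0.1, -0.8, 0.6]
gripper_width: 0.0869
gripper_force: 0.0
```

Emit:
{"method": "step_arm", "body": {
  "plan": [
    [0,0,0,0,70],
    [0,0,0,0,64],
    [0,0,0,0,62],
    [0,0,0,0,60],
    [0,0,0,0,57],
    [0,0,0,0,54],
    [0,0,0,0,50],
    [0,0,0,0,50],
    [0,0,0,0,50]
  ],
  "newtons": 25
}}

```text
time_s: 12.78
tcp_pos: [0.5255, -0.3055, 0.0447]
eef_rot: [180.0, -0.0, -7.7]
contact_force: [-1.4, 2.8, 4.7]
gripper_width: 0.0603
gripper_force: 24.9
```

Emit:
{"method": "step_arm", "body": {
  "plan": [
    [0,0,-0.02,0,50],
    [0,0,-0.06,0,50],
    [0,0,-0.12,0,50],
    [0,0,-0.22,0,50],
    [0,0,-0.34,0,50],
    [0,0,-0.46,0,50],
    [0,0,-0.56,0,50],
    [0,0,-0.6,0,50],
    [0,0,-0.6,0,50]
  ]
}}

```text
time_s: 13.53
tcp_pos: [0.5266, -0.306, 0.1974]
eef_rot: [180.0, -0.3, -7.7]
contact_force: [0.0, 1.0, -3.2]
gripper_width: 0.0599
gripper_force: 24.9
```

```bash
python3 - <<'E'
from h import *
go(.63,.0405,.195,-2.3)
s=eyes.capture("scene"); cv2.imwrite("pics/d.png",cv2.resize(s[60:230,200:400,::-1],None,fx=3,fy=3,interpolation=cv2.INTER_CUBIC))
E
```

```text
t 13.53 tcp [ 0.5266 -0.306   0.1974] rot [179.95  -0.3   -7.69] F [ 0.   1.  -3.2] w 0.0599 24.9
shares 0.2246 -1.4288 0.0094 -0.0898
```

View pics/d.png

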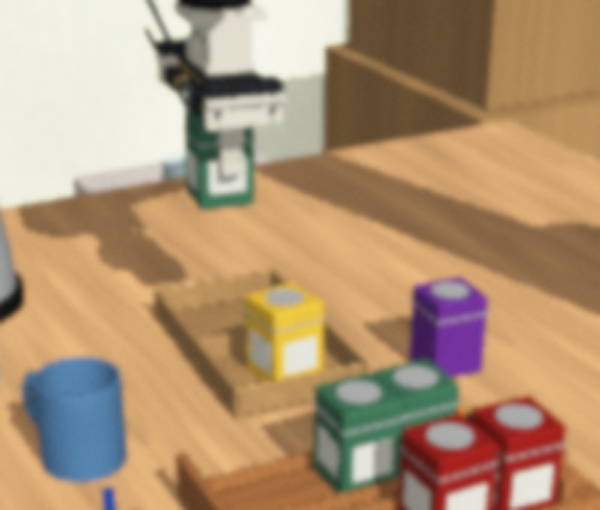

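The tin hangs upright in the gripper, clear of the carton; yellow at (285,330) is untouched. I carry it to the lane.

Emit:
{"method": "step_arm", "body": {
  "plan": [
    [0.015,-0.09,0,0,50],
    [0.035,-0.21,0,0,50],
    [0.06,-0.35,0,0,50],
    [0.085,-0.5,0,0,50],
    [0.105,-0.63,0,0,50],
    [0.115,-0.7,0,0,50],
    [0.12,-0.72,0,0,50]
  ]
}}

```text
time_s: 14.17
tcp_pos: [0.5787, -0.1282, 0.1915]
eef_rot: [-180.0, 0.2, -7.6]
contact_force: [-0.0, -0.2, -3.0]
gripper_width: 0.0597
gripper_force: 24.9
```

Emit:
{"method": "step_arm", "body": {
  "plan": [
    [0.01,-0.09,0,-0.02,50],
    [0.03,-0.21,0,-0.04,50],
    [0.05,-0.35,0,-0.06,50],
    [0.07,-0.5,0,-0.09,50],
    [0.08,-0.62,0,-0.09,50],
    [0.085,-0.69,0,-0.09,50],
    [0.085,-0.71,0,-0.09,50],
    [0.085,-0.71,0,-0.09,50],
    [0.085,-0.71,0,-0.09,50],
    [0.085,-0.71,0,-0.09,50]
  ]
}}

```text
time_s: 15.0
tcp_pos: [0.6233, 0.0407, 0.1932]
eef_rot: [180.0, 0.1, -2.4]
contact_force: [0.5, -0.2, -2.6]
gripper_width: 0.06
gripper_force: 24.9
```

```bash
python3 - <<'E'
from h import *
go(.6252,.0395,.065,-2.3)
s=eyes.capture("scene"); 
p=(.561,.0438,.1)
E
```

```text
t 15.0 tcp [0.6233 0.0407 0.1932] rot [ 1.7997e+02  9.0000e-02 -2.3600e+00] F [ 0.5 -0.2 -2.6] w 0.06 24.9
shares 0.0077 0.0045 0.513 -0.001
```

Emit:
{"method": "step_arm", "body": {
  "plan": [
    [0.008,0.004,0.03,0,50],
    [0.008,0.004,0.1,0,50],
    [0.008,0.004,0.2,0,50],
    [0.008,0.004,0.3,0,50],
    [0.008,0.004,0.4,0,50],
    [0.008,0.004,0.46,0,50],
    [0.008,0.004,0.49,0,50],
    [0.008,0.004,0.5,0,50],
    [0.008,0.004,0.5,0,50]
  ]
}}

```text
time_s: 15.8
tcp_pos: [0.626, 0.0404, 0.0688]
eef_rot: [180.0, 0.0, -2.3]
contact_force: [0.0, 0.2, -1.0]
gripper_width: 0.06
gripper_force: 24.9
```

```bash
python3 - <<'E'
from h import *
go(.6252,.0395,.05,-2.3)
s=eyes.capture("scene"); cv2.imwrite("pics/e.png",cv2.resize(s[130:265,250:400,::-1],None,fx=5,fy=4.4,interpolation=cv2.INTER_CUBIC))
E
```

```text
t 15.8 tcp [0.626  0.0404 0.0688] rot [ 1.7998e+02  2.0000e-02 -2.3300e+00] F [ 0.   0.2 -1. ] w 0.06 24.9
shares -0.003 0.0035 0.0753 -0.0005
```

View pics/e.png

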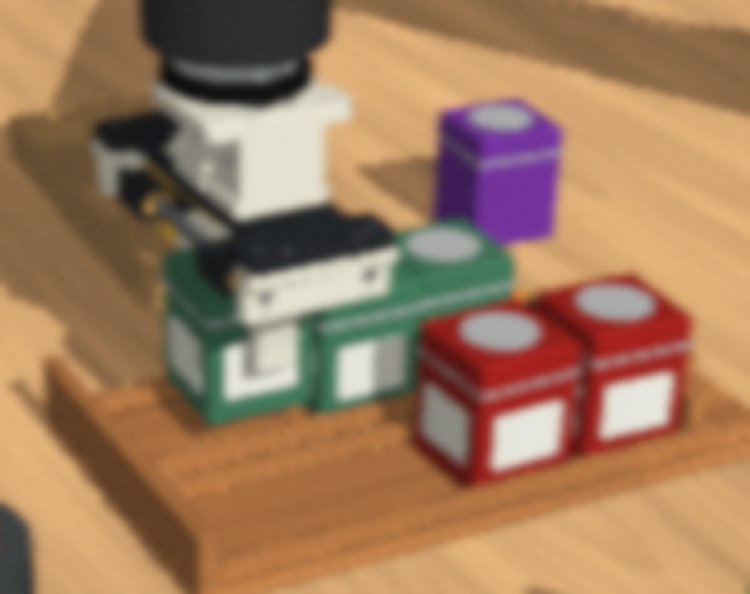

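A narrow gap shows between the new tin and the old rear one (x≈312), and the tin still hangs over the lane. I lower it slowly.

Emit:
{"method": "step_arm", "body": {
  "plan": [
    [-0.002,0.002,0.01,0,50],
    [-0.002,0.002,0.02,0,50],
    [-0.002,0.002,0.03,0,50],
    [-0.002,0.002,0.038,0,50],
    [-0.002,0.002,0.045,0,50],
    [-0.002,0.002,0.052,0,50],
    [-0.002,0.002,0.058,0,50],
    [-0.002,0.002,0.063,0,50],
    [-0.002,0.002,0.066,0,50],
    [-0.002,0.002,0.066,0,50]
  ]
}}

```text
time_s: 16.68
tcp_pos: [0.6253, 0.0404, 0.0523]
eef_rot: [180.0, 0.0, -2.3]
contact_force: [0.6, 0.8, -2.5]
gripper_width: 0.0604
gripper_force: 24.9
```

Emit:
{"method": "step_arm", "body": {
  "plan": [
    [0,0,0.003,0,50],
    [0,0,0.006,0,50],
    [0,0,0.009,0,50],
    [0,0,0.011,0,50],
    [0,0,0.011,0,50]
  ]
}}

```text
time_s: 17.1
tcp_pos: [0.6254, 0.0404, 0.0498]
eef_rot: [180.0, 0.0, -2.3]
contact_force: [0.2, 0.5, -1.4]
gripper_width: 0.0599
gripper_force: 24.9
```

Emit:
{"method": "step_arm", "body": {
  "plan": [
    [0,0,0.002,0,50],
    [0,0,0.003,0,50],
    [0,0,0.004,0,50],
    [0,0,0.004,0,50],
    [0,0,0.004,0,50]
  ]
}}

```text
time_s: 17.52
tcp_pos: [0.6254, 0.0404, 0.0497]
eef_rot: [-180.0, -0.0, -2.3]
contact_force: [-3.1, 0.5, 5.5]
gripper_width: 0.0603
gripper_force: 24.9
```

Emit:
{"method": "step_arm", "body": {
  "plan": [
    [0,0,-0.002,0,58],
    [0,0,-0.002,0,59],
    [0,0,-0.002,0,60],
    [0,0,-0.002,0,61],
    [0,0,-0.002,0,62],
    [0,0,-0.002,0,64],
    [0,0,-0.002,0,67],
    [0,0,-0.002,0,70],
    [0,0,-0.002,0,74],
    [0,0,-0.002,0,78],
    [0,0,-0.002,0,78]
  ],
  "newtons": 8
}}

```text
time_s: 18.43
tcp_pos: [0.6254, 0.0404, 0.0493]
eef_rot: [-180.0, 0.0, -2.3]
contact_force: [-0.2, 0.9, 0.9]
gripper_width: 0.0771
gripper_force: 0.0
```

Emit:
{"method": "step_arm", "body": {
  "plan": [
    [0,0,-0.05,0,78],
    [0,0,-0.12,0,78],
    [0,0,-0.25,0,78],
    [0,0,-0.4,0,78],
    [0,0,-0.55,0,78],
    [0,0,-0.66,0,78],
    [0,0,-0.66,0,78]
  ]
}}

```text
time_s: 19.02
tcp_pos: [0.6286, 0.0408, 0.2218]
eef_rot: [-179.9, -0.6, -2.2]
contact_force: [0.5, 0.3, -0.1]
gripper_width: 0.078
gripper_force: 0.0
```

Emit:
{"method": "step_arm", "body": {
  "plan": [
    [-0.2,0.9,0,0,78],
    [-0.2,0.9,0,0,78],
    [-0.2,0.9,0,0,78],
    [-0.2,0.9,0,0,78],
    [-0.2,0.9,0,0,78],
    [-0.2,0.9,0,0,78],
    [-0.2,0.9,0,0,78]
  ]
}}

```text
time_s: 19.6
tcp_pos: [0.5648, -0.1862, 0.2143]
eef_rot: [180.0, 0.0, -2.5]
contact_force: [0.2, 1.4, 0.2]
gripper_width: 0.0783
gripper_force: 0.0
```

Emit:
{"method": "step_arm", "body": {
  "plan": [
    [-0.2,0.6,0,0,78],
    [-0.2,0.6,0,0,78],
    [-0.2,0.6,0,0,78],
    [-0.2,0.6,0,0,78],
    [-0.2,0.6,0,0,78],
    [-0.2,0.6,0,0,78]
  ]
}}

```text
time_s: 20.1
tcp_pos: [0.5096, -0.3316, 0.214]
eef_rot: [-180.0, 0.0, -2.5]
contact_force: [0.5, 0.7, -0.2]
gripper_width: 0.0779
gripper_force: 0.0
```

```bash
python3 - <<'E'
from h import *
t=eyes.capture("top"); s=eyes.capture("scene")
cv2.imwrite("pics/f.png",np.hstack([cv2.resize(t[130:270,258:348,::-1],None,fx=4,fy=4,interpolation=cv2.INTER_CUBIC),cv2.resize(s[130:270,270:380,::-1],None,fx=4,fy=4,interpolation=cv2.INTER_CUBIC)]))
go(.5,0,.2,0)
uv,w=stop(t); print("stop",uv.round(2),w,ray("top",uv,.073).round(4))
for p in((.502,.045,.1),(.561,.043,.1),(.625,.04,.1)):
    a,n=lids("top",t,proj("top",p),.1); b,n2=lids("scene",s,proj("scene",p),.1,10); print(a.round(1),n,ray("top",a,.1).round(4),tri(a,b)[0].round(4))
E
```

```text
t 20.2 tcp [ 0.5105 -0.3299  0.2142] rot [-179.99    0.     -2.32] F [ 0.7 -0.1 -0.7] w 0.0781 0.0
shares -0.0954 -1.317 0.0566 -0.0386
stop [313.59 222.16] 578.0 [0.4672 0.0486 0.073 ]
[314.6 210.2] 200.0 [0.5013 0.046  0.1   ] [0.5019 0.0456 0.1016]
[315.5 189.4] 211.0 [0.5603 0.0443 0.1   ] [0.5612 0.0437 0.1015]
[316.8 166.7] 208.0 [0.6254 0.0413 0.1   ] [0.6259 0.041  0.1011]
```

View pics/f.png

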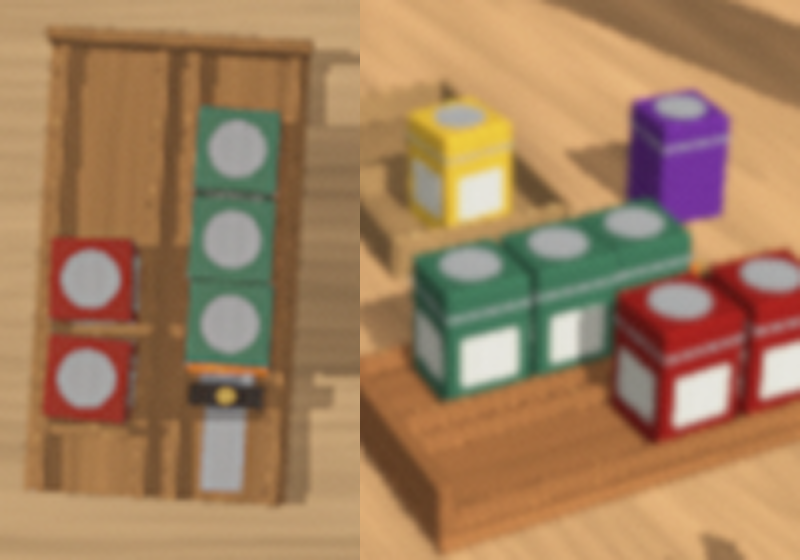

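All three green tins are in line, upright and square in the lane. The new one stands about 5 mm behind (lid heights match), and the stop is pushed from y≈358 to ≈370. The red, yellow and purple tins are undisturbed. Handing in.

```bash
python3 -c "
from plant import workorder
print(workorder.close_job())"
```

```text
the job is handed in; nothing more can be done
None
```

The green lane is restocked and the job handed in at about 20 s: both old tins rest against the orange stop, pushed back roughly 5–8 mm, and the new tin stands upright about 5 mm behind them; the red, yellow and purple tins, the mug and the plant were left alone.

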